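Turn the tube block square and dock it in the chiller

TASK

Without lifting or tipping it, push the heavy blue tube block round by its corners until a long side faces the chiller's cold plate, and push it home between the two steel guides so that the long side lies flush on the plate. Then press the green start button on top of the chiller with a fingertip and let it spring back. Leave everything else on the bench where it stands.

Things in the scene. Friction and masses are not known exactly. Their poses are not given: they have to be found in the camera images.
- cold_block: loose tube block of blue-anodised aluminium, 90 (x) x 120 (y) x 40 mm high, about 0.9 kg, on a black sole 64 x 84 x 4 mm under its middle, on which it slides and turns (friction about 0.6); 24 wells, some holding 1.5 ml tubes whose caps rise to 52 mm. Origin: centre of its underside; z up. Its long sides (x = -45 and +45 mm) are alike; either may face the plate. Starts 30 to 90 degrees out of square.
- chiller: fixed white bench chiller. Origin: at bench level, in the middle of the face of its upright aluminium cold plate (146 mm wide, up to 48 mm high); x points from the plate into the housing, away from the robot, y to the left along the plate, z up. The housing runs from x = 14 to 118 mm, 196 mm wide, 70 mm high.
- dock (a point): where the docked block's origin belongs, give or take 6 mm sideways: 45 mm in front of the cold plate, midway between the two steel guides; axes as the chiller's. The guides, 33 mm high, stand at the ends of the plate; their inner faces are parallel and 132 mm apart for the first 6 mm in front of it, then flare to a 151 mm wide mouth 21 mm in front of it (tips end at 23 mm, 163 mm apart outside).
- start_button_top (a point): centre of the top of the round green button, 28 mm across, in a black collar 44 mm across and 12 mm high on the chiller's top; it stands 88 mm above the bench when up and is pressed straight down.
- start_button (a joint): travel of the button, m: 0 up, 0.006 fully down; a spring pushes it back up. 5 N takes it fully down.
- rack_purple: bystander: white tube rack with a purple lid, 96 x 130 x 60 mm, to the left
- tube50: bystander: 50 ml tube with a blue cap lying down, 33 x 115 mm, to the left
- timer: bystander: white bench timer, 62 x 66 x 21 mm, to the right
- film_box: bystander: box of sealing film, 52 x 130 x 52 mm, to the right
- marker: bystander: red felt marker lying down, 137 mm long, to the right
- tape_roll: bystander: roll of orange tape, 53 mm across, 18 mm high, near the front edge at the left

How it is judged:
By the outcome, as a careful person would: the job done as asked, in the order asked, and still so for the second after the job is handed in, with the robot touching nothing.
It also fails if it takes over 64 s, if anything falls off the work surface, if the arm or the gripper's body presses on something with over 40 N, if the wrist force passes 120 N, or if a joint passes its speed limit or range.

ROBOT

A 7-joint arm with a two-finger parallel gripper is mounted at the origin on a cart in front of the work surface, level with it; the furniture and walls round the work are solid. World frame = base frame: x ahead of the robot, y to its left, z up, the work surface at z = 0. Lengths are in m, angles in rad, forces in N, time in s.
With the tool pointing down it reaches from about 0.4 to 0.9 m from the base axis. Payload 5.6 kg.
Tool frame: the origin (TCP) lies between the finger pads; the fingertips stand 25 mm ahead of it and the grasp point (between the pads) lies 6 mm ahead of it; z points along the fingers, y is the line along which they close (so a half turn about z gives the same grasp; the last joint's range is limited). The gripper opens to 92 mm and grips with 3 to 60 N. Pads are 20 mm wide; open, the fingers measure 128 mm over their backs; the gripper's body (75 mm by 189 mm) begins 69 mm behind the grasp point.
Start: joints at [-1.271, 0.468, -0.012, 1.603, 0.006, 1.071, -0.056], TCP at [0.219, 0.612, 0.24] pointing down, gripper open.
Joint ranges: [-2.53, 2.53], [-0.31, 2.02], [-1.57, 1.55], [0.28, 2.44], [-1.29, 4.43], [0.15, 1.84], [-2.92, 2.92]. Speed limits (rad/s): [2.57, 2.57, 3.14, 3.14, 3.14, 3.14, 3.14].

INTERFACE

Orientations are given as a unit quaternion [x, y, z, w].
In Python, from bench import monitor, viewer, ticket gives the robot as it stands.
- The arm moves only by the tool jog_arm, never from a script. Its argument "plan" is a list of rows, each an object of numbers: "dx", "dy", "dz": the shift along the tool's x, y, z scaled (see below); "wx", "wy", "wz": the turn, a rotation vector about the tool's x, y, z scaled (see below). In form: [{"dx": .., "dy": .., "dz": .., "wx": .., "wy": .., "wz": ..}, ...]. A call has 1 to 8 rows; each row shifts and turns the commanded pose from where the row before left it, along the tool's axes as they then stand; what a row does not reach is not made up. The controller multiplies each number of a shift by 2 cm and each number of a turn by 4 degrees. A row lasts 1/12 s, in which the tool goes at most 41.7 mm and 7.16 degrees, less where a joint would pass 70% of its speed; a pose out of reach is approached as far as the arm can. A call with a number of a shift or a turn outside -1 to 1 is refused whole. A call with a gripper value outside its range is refused whole. "grip" is the opening, from 0 (shut) to 1 (fully open), set as the call begins (left out, the last holds). The fingers move at their own pace and stop on an object; "grip_force" is the grip in N (left out, the last holds). Time passes only in rows, so rows that do not move let the fingers close. It gives the time, the measured TCP pose, the force, the opening and the grip force at its end, in the units of the state.
- monitor.observe(): the state, without advancing time (a new reading comes with each control period).
- viewer.get_image(name): name is "scene" or "top"; returns the picture (384x512x3 uint8, red, green, blue); there is no depth.
- viewer.calibration(name): a dict with "fx", "fy", "cx", "cy" (pixels), "origin" and "rotation" of the camera in the world. Camera axes: x right, y up, looking along -z (the intrinsics and any distortion apply to the point x, -y, -z); pixel columns grow to the right and rows downward; lengths in m; the calibration is good to about 2 mm. A picture is of the moment at which its call begins. calibration takes no time and is no camera call.
- ticket.close_job(): hands the job in; it is judged then, once.
The state is a dict: "clock": time; "q": joint angles; "qvel": joint speeds; "tau": joint torques, N m; "tcp_pos": TCP position; "orientation": TCP orientation; "ft_force": force on the tool from outside, world axes, zero at the start; "moment": the same for the moment, N m; "finger_gap": finger opening in m; "grasp_force": force on a finger pad.
Only numpy, scipy, OpenCV 4.12 (cv2) and the standard library are available. Lean on these libraries where they do the work, as an engineer would, in place of code of your own. Each camera call takes 0.05 s, during which the arm holds its last target. There are 200 camera calls.

## Working session

There is one attempt and no reset: what is moved stays moved. The work goes in short steps, Python scripts to look and compute and a tool call to move; the robot and the scene stay as the last step left them, time stands still between calls to the robot, and variables do not carry over. Pictures are saved under pics/ and viewed, at most 13 in all, crops included, and the job is handed in when it is done.

Besides the shell and the picture viewer there is one more tool, called after "Request:" as name([rows], argument=value, ...), one row to a line, values as JSON. jog_arm: Moves the arm, as the interface text tells. Its arguments: {"type":"object","properties":{"plan":{"type":"array"},"grip":{"type":"number"},"grip_force":{"type":"number"}},"required":["plan"]}

```bash
mkdir -p pics; ls
python3 - <<'E'
from bench import monitor, viewer
import cv2, json
s=monitor.observe(); print({k:(s[k]) for k in('clock','tcp_pos','orientation','ft_force')})
for n in('scene','top'):
    cv2.imwrite(f'pics/{n}0.png',cv2.resize(viewer.get_image(n)[:,:,::-1],(800,600))); print(n,viewer.calibration(n))
E
```

```text
pics
{'clock': 0.0, 'tcp_pos': array([0.21834627, 0.61165432, 0.23864604]), 'orientation': array([ 1.70553899e-01,  9.85347953e-01, -8.78982674e-04, -7.69657597e-05]), 'ft_force': array([-0.17266515,  0.19342464, -0.19564208])}
scene {'fx': 476.33621691403215, 'fy': 476.33621691403215, 'cx': 266.6167033614025, 'cy': 191.14105758448122, 'origin': array([-0.48692837, -0.60655314,  0.76446046]), 'rotation': array([ 0.42816336, -0.25268969, -0.43741519,  0.7493277 ])}
top {'fx': 411.5952712836426, 'fy': 411.5952712836426, 'cx': 253.03265378673638, 'cy': 184.54643258965643, 'origin': array([ 0.27127404, -0.03815408,  1.40151402]), 'rotation': array([ 0.06868543, -0.06133105, -0.70353548,  0.70466917])}
```

View pics/top0.png

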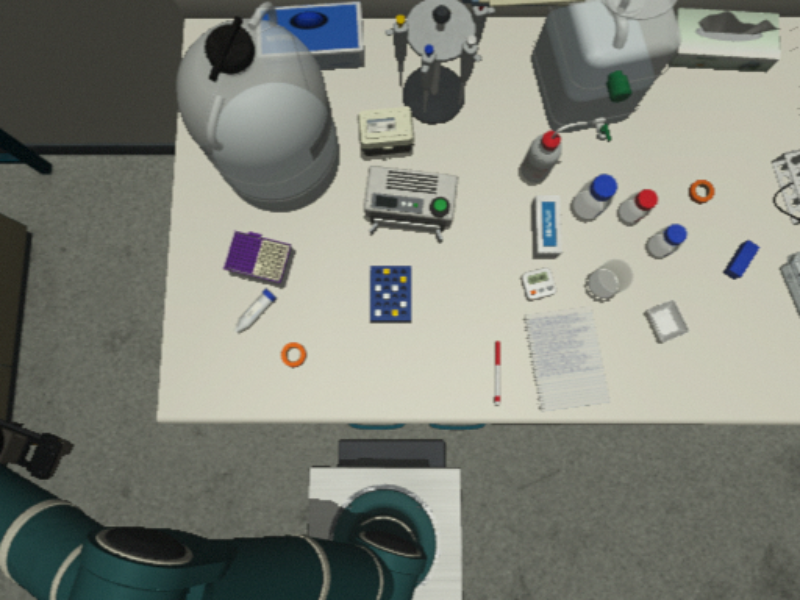

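View pics/scene0.png

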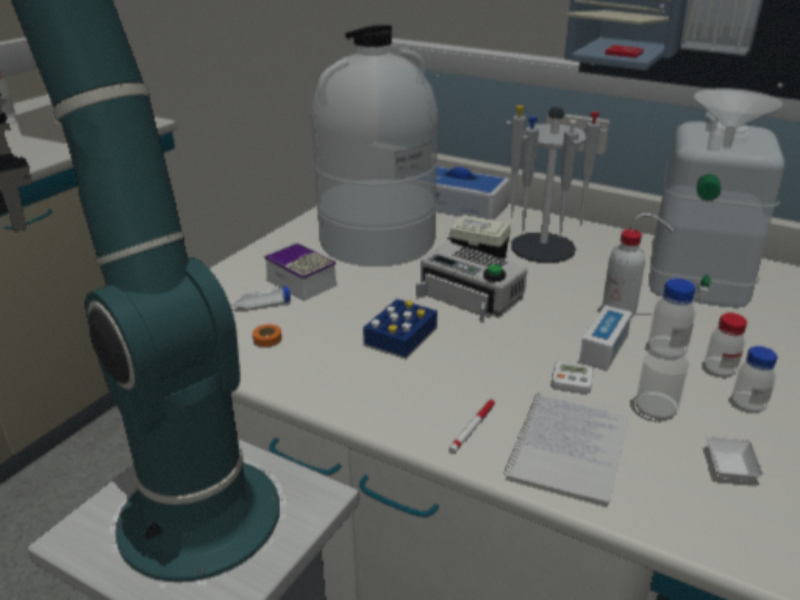

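The top view shows the block at about (391,293), roughly square with the long side running along world x. That puts it about 80–90° out relative to the chiller at (412,198), which is itself yawed a little. The button is at (439,206).

```bash
cat > h.py <<'E'
import numpy as np, cv2
from scipy.spatial.transform import Rotation as R
from bench import monitor, viewer
def ray(n,u,v):
    c=viewer.calibration(n); d=np.array([(u-c['cx'])/c['fx'],-(v-c['cy'])/c['fy'],-1.])
    return np.array(c['origin']),R.from_quat(c['rotation']).apply(d)
def plane(n,u,v,z):
    o,d=ray(n,u,v); return (o+d*(z-o[2])/d[2])
def proj(n,P):
    c=viewer.calibration(n); p=R.from_quat(c['rotation']).inv().apply(np.atleast_2d(P)-c['origin'])
    return np.c_[c['cx']+c['fx']*p[:,0]/-p[:,2], c['cy']-c['fy']*p[:,1]/-p[:,2]]
E
python3 - <<'E'
from h import *
t=viewer.get_image('top')[:,:,::-1]; s=viewer.get_image('scene')[:,:,::-1]
cv2.imwrite('pics/c1.png',np.hstack([cv2.resize(t[100:210,225:300],(400,587),interpolation=cv2.INTER_CUBIC),cv2.resize(s[135:230,225:340],(400,330),interpolation=cv2.INTER_CUBIC).__class__(0) if 0 else cv2.copyMakeBorder(cv2.resize(s[135:230,225:340],(400,330),interpolation=cv2.INTER_CUBIC),0,257,0,0,cv2.BORDER_CONSTANT)]))
h=cv2.cvtColor(t,cv2.COLOR_BGR2HSV)
m=cv2.inRange(h,(105,90,30),(130,255,255)); m[:160]=0;m[215:]=0;m[:,:225]=0;m[:,275:]=0
m=cv2.morphologyEx(m,cv2.MORPH_CLOSE,np.ones((9,9)))
k=max(cv2.findContours(m,0,2)[0],key=cv2.contourArea)
W=np.array([plane('top',u,v,.04)[:2] for u,v in k[:,0]])
r=cv2.minAreaRect((W*1000).astype(np.float32)); print(r,cv2.boxPoints(r))
for n,i,b in(('top',t,(95,160,220,310)),('scene',s,(160,185,300,330))):
    h=cv2.cvtColor(i,cv2.COLOR_BGR2HSV); g=cv2.inRange(h,(45,110,40),(85,255,255))
    v,u=np.nonzero(g[b[0]:b[1],b[2]:b[3]]); u=u.mean()+b[2];v=v.mean()+b[0]; print(n,u,v,plane(n,u,v,.087))
E
```

```text
((516.8729248046875, -11.559074401855469), (116.17131042480469, 84.59745788574219), 0.015811428427696228) [[458.7756    30.723621]
 [458.79892  -53.87383 ]
 [574.9702   -53.84177 ]
 [574.9469    30.75568 ]]
top 280.18333333333334 130.6 [ 0.69875514 -0.11399797  0.087     ]
scene 315.5882352941176 172.3921568627451 [ 0.69312513 -0.11659204  0.087     ]
```

View pics/c1.png

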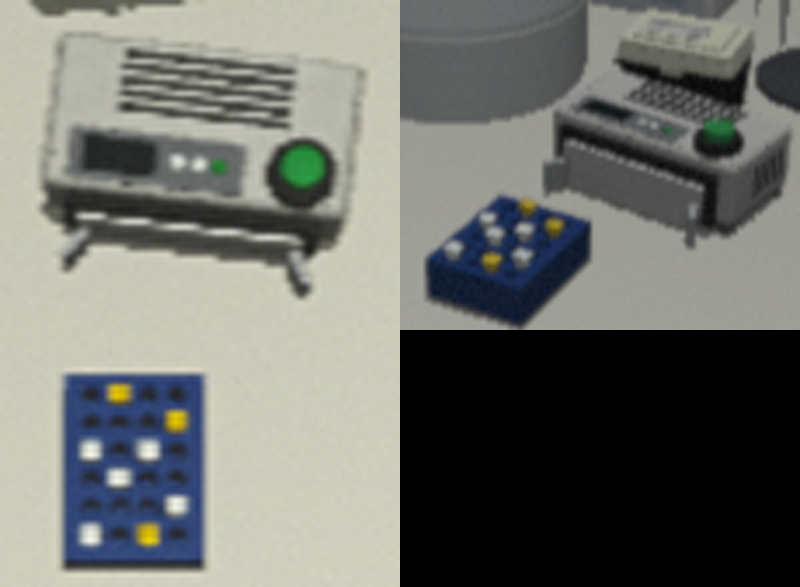

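The crop shows the plate's top edge from (75,216) to (300,240), and the guide tips at (68,264) and (303,290). The housing's rear top corners are at (60,35) and (365,68), with front corners about (45,187) and (345,218).

Run:
```python
from h import *
from scipy.optimize import least_squares
px=np.array([(75,216),(300,240),(60,35),(365,68),(45,187),(345,218),(68,264),(303,290)])/5.333+[225,100]
M=np.array([(0,.073,.048),(0,-.073,.048),(.118,.098,.07),(.118,-.098,.07),(.014,.098,.07),(.014,-.098,.07),(-.023,.078,.033),(-.023,-.078,.033)])
f=lambda p:np.c_[R.from_euler('z',p[2]).apply(M)[:,:2]+p[:2],M[:,2]]
s=least_squares(lambda p:(proj('top',f(p))-px).ravel(),[.65,-.05,-.1],loss='soft_l1'); p=s.x
print(p,np.degrees(p[2]),(proj('top',f(p))-px).round(1).tolist())
print('dock',p[:2]+R.from_euler('z',p[2]).apply([-.045,0,0])[:2])
for g in([.6957,-.1155],): print('button in chiller',R.from_euler('z',-p[2]).apply([g[0]-p[0],g[1]-p[1],0]))
```

```text
[ 0.66410719 -0.04894032 -0.11662173] -6.681933195603568 [[0.2, 1.0], [0.6, 1.3], [-0.2, -0.8], [-0.2, -0.7], [-1.3, -0.2], [0.4, 0.5], [-0.5, -0.5], [0.5, -0.2]]
dock [ 0.61941286 -0.04370423]
button in chiller [ 0.03912293 -0.0624315   0.        ]
```

Request:
jog_arm([
  {"wz": -0.825},
  {"wz": -0.825},
  {"wz": -0.825},
  {"wz": -0.825},
  {"dx": -0.3, "dy": -0.6},
  {"dx": -0.5, "dy": -0.9},
  {"dx": -0.6, "dy": -0.9},
  {"dx": -0.6, "dy": -0.9},
], grip=0)

```text
invalid input at $.plan[0]: expected keys dx, dy, dz, wx, wy, wz
```

Request:
jog_arm([
  {"dx": -0.55, "dy": -0.9},
  {"dx": -0.55, "dy": -0.9},
  {"dx": -0.55, "dy": -0.9},
  {"dx": -0.55, "dy": -0.9},
  {"dx": -0.55, "dy": -0.9},
  {"dx": -0.55, "dy": -0.9},
  {"dx": -0.55, "dy": -0.9},
  {"dx": -0.55, "dy": -0.9},
])

```text
invalid input at $.plan[0]: expected keys dx, dy, dz, wx, wy, wz
```

```bash
cat >> h.py <<'E'
C=np.array([.6641,-.0489]); YAW=-.1166
def toC(w): return R.from_euler('z',-YAW).apply([w[0]-C[0],w[1]-C[1],0])[:2]*1000
def st():
    s=monitor.observe(); r=R.from_quat(s['orientation']); a=r.apply([0,1,0])
    print('t %.2f tcp(ch,mm) %s z %.1f tooly off deg %.2f tilt %.2f F %s'%(s['clock'],toC(s['tcp_pos']).round(1),s['tcp_pos'][2]*1000,np.degrees(np.arctan2(a[1],a[0])-YAW)-90,np.degrees(np.arccos(-r.apply([0,0,1])[2])),np.round(s['ft_force'],1)))
E
python3 -c "
from h import *;st()"
```

```text
t 0.20 tcp(ch,mm) [-519.5  604.4] z 239.0 tooly off deg -12.96 tilt 0.06 F [ 0.2 -0.   0.4]
```

Request:
jog_arm([
  {"dx": 0, "dy": 0, "dz": 0, "wx": 0, "wy": 0, "wz": -0.81},
  {"dx": 0, "dy": 0, "dz": 0, "wx": 0, "wy": 0, "wz": -0.81},
  {"dx": 0, "dy": 0, "dz": 0, "wx": 0, "wy": 0, "wz": -0.81},
  {"dx": 0, "dy": 0, "dz": 0, "wx": 0, "wy": 0, "wz": -0.81},
  {"dx": -0.3, "dy": -0.6, "dz": 0, "wx": 0, "wy": 0, "wz": 0},
  {"dx": -0.5, "dy": -0.9, "dz": 0, "wx": 0, "wy": 0, "wz": 0},
  {"dx": -0.6, "dy": -0.9, "dz": 0, "wx": 0, "wy": 0, "wz": 0},
  {"dx": -0.6, "dy": -0.9, "dz": 0, "wx": 0, "wy": 0, "wz": 0},
], grip=0)

```text
clock: 0.87
tcp_pos: [0.2506, 0.5411, 0.2392]
orientation: [0.058, 0.998, -0.0, -0.0]
ft_force: [0.2, -0.4, 0.1]
finger_gap: 0.0403
grasp_force: 0.0
```

Request:
jog_arm([
  {"dx": -0.55, "dy": -0.9, "dz": 0, "wx": 0, "wy": 0, "wz": 0},
  {"dx": -0.55, "dy": -0.9, "dz": 0, "wx": 0, "wy": 0, "wz": 0},
  {"dx": -0.55, "dy": -0.9, "dz": 0, "wx": 0, "wy": 0, "wz": 0},
  {"dx": -0.55, "dy": -0.9, "dz": 0, "wx": 0, "wy": 0, "wz": 0},
  {"dx": -0.55, "dy": -0.9, "dz": 0, "wx": 0, "wy": 0, "wz": 0},
  {"dx": -0.55, "dy": -0.9, "dz": 0, "wx": 0, "wy": 0, "wz": 0},
  {"dx": -0.55, "dy": -0.9, "dz": 0, "wx": 0, "wy": 0, "wz": 0},
  {"dx": -0.55, "dy": -0.9, "dz": 0, "wx": 0, "wy": 0, "wz": 0},
])

```text
clock: 1.53
tcp_pos: [0.3215, 0.3876, 0.2395]
orientation: [0.058, 0.998, -0.0, -0.0]
ft_force: [1.5, 0.3, -0.1]
finger_gap: 0.0004
grasp_force: 0.0
```

```bash
python3 -c "
from h import *;st()"
```

```text
t 1.53 tcp(ch,mm) [-391.1  393.7] z 239.5 tooly off deg -0.00 tilt 0.00 F [ 1.5  0.3 -0.1]
```

Request:
jog_arm([
  {"dx": -0.55, "dy": -0.92, "dz": 0, "wx": 0, "wy": 0, "wz": 0},
  {"dx": -0.55, "dy": -0.92, "dz": 0, "wx": 0, "wy": 0, "wz": 0},
  {"dx": -0.55, "dy": -0.92, "dz": 0, "wx": 0, "wy": 0, "wz": 0},
  {"dx": -0.55, "dy": -0.92, "dz": 0, "wx": 0, "wy": 0, "wz": 0},
  {"dx": -0.55, "dy": -0.92, "dz": 0, "wx": 0, "wy": 0, "wz": 0},
  {"dx": -0.55, "dy": -0.92, "dz": 0, "wx": 0, "wy": 0, "wz": 0},
  {"dx": -0.55, "dy": -0.92, "dz": 0, "wx": 0, "wy": 0, "wz": 0},
  {"dx": -0.55, "dy": -0.92, "dz": 0, "wx": 0, "wy": 0, "wz": 0},
])

```text
clock: 2.2
tcp_pos: [0.3917, 0.2312, 0.2396]
orientation: [0.058, 0.998, 0.0, 0.0]
ft_force: [0.7, -0.5, 0.3]
finger_gap: 0.0001
grasp_force: 0.0
```

Request:
jog_arm([
  {"dx": -0.55, "dy": -0.92, "dz": 0.5, "wx": 0, "wy": 0, "wz": 0},
  {"dx": -0.55, "dy": -0.92, "dz": 0.8, "wx": 0, "wy": 0, "wz": 0},
  {"dx": -0.55, "dy": -0.92, "dz": 1, "wx": 0, "wy": 0, "wz": 0},
  {"dx": -0.55, "dy": -0.92, "dz": 1, "wx": 0, "wy": 0, "wz": 0},
  {"dx": -0.55, "dy": -0.92, "dz": 1, "wx": 0, "wy": 0, "wz": 0},
  {"dx": -0.55, "dy": -0.92, "dz": 1, "wx": 0, "wy": 0, "wz": 0},
  {"dx": -0.55, "dy": -0.92, "dz": 1, "wx": 0, "wy": 0, "wz": 0},
  {"dx": -0.55, "dy": -0.92, "dz": 1, "wx": 0, "wy": 0, "wz": 0},
])

```text
clock: 2.87
tcp_pos: [0.4621, 0.075, 0.0928]
orientation: [0.058, 0.998, 0.0, 0.0]
ft_force: [0.0, 0.5, -0.7]
finger_gap: 0.0007
grasp_force: 0.0
```

```bash
python3 -c "
from h import *;st()"
```

```text
t 2.87 tcp(ch,mm) [-215.    99.5] z 92.8 tooly off deg 0.01 tilt 0.03 F [ 0.   0.5 -0.7]
```

Request:
jog_arm([
  {"dx": 0, "dy": 0, "dz": 1, "wx": 0, "wy": 0, "wz": 0},
  {"dx": 0, "dy": 0, "dz": 1, "wx": 0, "wy": 0, "wz": 0},
  {"dx": 0, "dy": 0, "dz": 0.6, "wx": 0, "wy": 0, "wz": 0},
  {"dx": 0, "dy": -0.8, "dz": 0, "wx": 0, "wy": 0, "wz": 0},
  {"dx": 0, "dy": -0.4, "dz": 0, "wx": 0, "wy": 0, "wz": 0},
  {"dx": 0, "dy": -0.4, "dz": 0, "wx": 0, "wy": 0, "wz": 0},
  {"dx": 0, "dy": -0.4, "dz": 0, "wx": 0, "wy": 0, "wz": 0},
  {"dx": 0, "dy": -0.4, "dz": 0, "wx": 0, "wy": 0, "wz": 0},
])

```text
clock: 3.53
tcp_pos: [0.4552, 0.0282, 0.0417]
orientation: [0.058, 0.998, 0.0, -0.001]
ft_force: [-2.4, 2.2, -1.2]
finger_gap: 0.0004
grasp_force: 1.6
```

Request:
jog_arm([
  {"dx": 0, "dy": -0.4, "dz": 0, "wx": 0, "wy": 0, "wz": 0},
  {"dx": 0, "dy": -0.4, "dz": 0, "wx": 0, "wy": 0, "wz": 0},
  {"dx": 0, "dy": -0.4, "dz": 0, "wx": 0, "wy": 0, "wz": 0},
])

```text
clock: 3.78
tcp_pos: [0.4532, 0.0035, 0.0417]
orientation: [0.058, 0.998, 0.0, 0.0]
ft_force: [-1.7, 2.0, -0.6]
finger_gap: 0.0009
grasp_force: 1.3
```

```bash
cat >> h.py <<'E'
def look(name=None):
    from scipy.optimize import minimize
    st(); t=viewer.get_image('top')[:,:,::-1]
    h=cv2.cvtColor(t,cv2.COLOR_BGR2HSV); m=cv2.inRange(h,(108,90,30),(128,255,255))
    # keep bench region in front of chiller
    P=R.from_euler('z',YAW).apply(np.array([(-300,160,0),(5,160,0),(5,-160,0),(-300,-160,0)])/1000)+[C[0],C[1],.04]
    k=np.zeros_like(m); cv2.fillPoly(k,[proj('top',P).astype(np.int32)],255); m&=k
    m=cv2.morphologyEx(m,cv2.MORPH_CLOSE,np.ones((7,7)))
    v,u=np.nonzero(m); W=np.array([toC(plane('top',a,b,.04)) for a,b in zip(u,v)],np.float32)
    r=cv2.minAreaRect(W); (cx,cy),(w,hh),a=r
    if w<hh: a+=90
    print('block ctr (%.1f,%.1f) size %.0f %.0f long-axis deg %.1f'%(cx,cy,w,hh,a%180))
    if name: cv2.imwrite('pics/'+name,cv2.resize(t[90:260,190:340],(600,600*170//150),interpolation=cv2.INTER_CUBIC)[:600])
E
python3 -c "
from h import *;look('p1.png')"
```

```text
t 3.78 tcp(ch,mm) [-215.6   27.5] z 41.7 tooly off deg -0.00 tilt 0.01 F [-1.7  2.  -0.6]
block ctr (-139.2,-1.3) size 119 77 long-axis deg 33.5
```

View pics/p1.png

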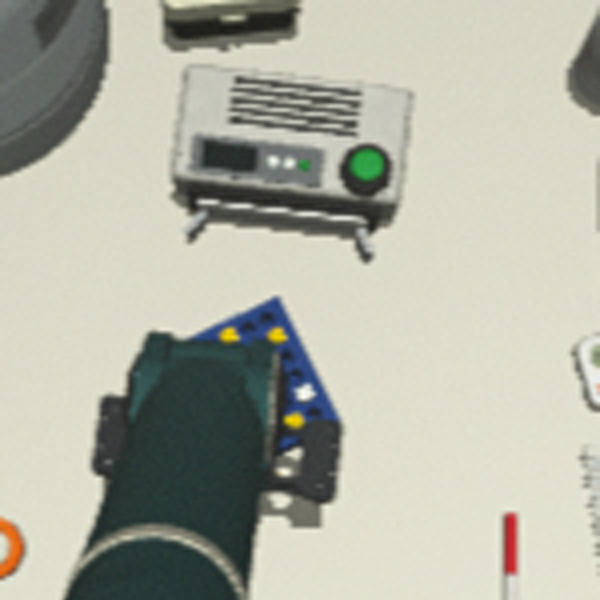

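The picture shows the block's far corner at (278,298) and its right long side running down to (342,420), so it has turned to about 33° in the chiller frame. I'll go over to the far-right end next, to balance the sideways drift.

Request:
jog_arm([
  {"dx": 0.3, "dy": 0.5, "dz": 0, "wx": 0, "wy": 0, "wz": 0},
  {"dx": 0, "dy": 0, "dz": -1, "wx": 0, "wy": 0, "wz": 0},
  {"dx": 0, "dy": 0, "dz": -1, "wx": 0, "wy": 0, "wz": 0},
  {"dx": 0, "dy": 0, "dz": -1, "wx": 0, "wy": 0, "wz": 0},
  {"dx": -0.92, "dy": -0.41, "dz": 0, "wx": 0, "wy": 0, "wz": 0},
  {"dx": -0.92, "dy": -0.41, "dz": 0, "wx": 0, "wy": 0, "wz": 0},
  {"dx": -0.92, "dy": -0.41, "dz": 0, "wx": 0, "wy": 0, "wz": 0},
  {"dx": -0.92, "dy": -0.41, "dz": 0, "wx": 0, "wy": 0, "wz": 0},
])

```text
clock: 4.5
tcp_pos: [0.5202, -0.0276, 0.1026]
orientation: [0.059, 0.998, -0.0, 0.002]
ft_force: [0.9, 0.8, 0.2]
finger_gap: 0.0006
grasp_force: 0.0
```

Request:
jog_arm([
  {"dx": -0.92, "dy": -0.41, "dz": 0, "wx": 0, "wy": 0, "wz": 0},
  {"dx": -0.92, "dy": -0.41, "dz": 0, "wx": 0, "wy": 0, "wz": 0},
  {"dx": -0.92, "dy": -0.41, "dz": 0, "wx": 0, "wy": 0, "wz": 0},
  {"dx": -0.92, "dy": -0.41, "dz": 0, "wx": 0, "wy": 0, "wz": 0},
  {"dx": -0.92, "dy": -0.41, "dz": 0, "wx": 0, "wy": 0, "wz": 0},
  {"dx": 0, "dy": 0, "dz": 0.5, "wx": 0, "wy": 0, "wz": 0},
])

```text
clock: 5.0
tcp_pos: [0.6099, -0.0817, 0.094]
orientation: [0.06, 0.998, -0.001, 0.005]
ft_force: [1.0, -0.9, 0.9]
finger_gap: 0.0001
grasp_force: 0.0
```

```bash
python3 -c "
from h import *;look()"
```

```text
t 5.00 tcp(ch,mm) [-50.  -38.9] z 94.0 tooly off deg -0.18 tilt 0.59 F [ 1.  -0.9  0.9]
block ctr (-117.1,63.3) size 8 17 long-axis deg 161.0
```

Request:
jog_arm([
  {"dx": 0, "dy": 0, "dz": 1, "wx": 0, "wy": 0, "wz": 0},
  {"dx": 0, "dy": 0, "dz": 1, "wx": 0, "wy": 0, "wz": 0},
  {"dx": 0, "dy": 0, "dz": 0.6, "wx": 0, "wy": 0, "wz": 0},
  {"dx": 0.5, "dy": 0.5, "dz": 0, "wx": 0, "wy": 0, "wz": 0},
  {"dx": 0.05, "dy": 0.38, "dz": 0, "wx": 0, "wy": 0, "wz": 0},
  {"dx": 0.08, "dy": 0.38, "dz": 0, "wx": 0, "wy": 0, "wz": 0},
  {"dx": 0.1, "dy": 0.38, "dz": 0, "wx": 0, "wy": 0, "wz": 0},
  {"dx": 0.12, "dy": 0.38, "dz": 0, "wx": 0, "wy": 0, "wz": 0},
])

```text
clock: 5.72
tcp_pos: [0.5935, -0.0347, 0.0404]
orientation: [0.058, 0.998, 0.0, 0.001]
ft_force: [2.2, -1.1, -0.4]
finger_gap: -0.0
grasp_force: 1.1
```

Run:
```python
from h import *
st()
t=viewer.get_image('top')[:,:,::-1];s=viewer.get_image('scene')[:,:,::-1]
cv2.imwrite('pics/p2.png',np.hstack([cv2.resize(t[110:210,210:310],(400,400),interpolation=cv2.INTER_CUBIC),cv2.resize(s[145:245,225:325],(400,400),interpolation=cv2.INTER_CUBIC)]))
```

```text
t 5.72 tcp(ch,mm) [-71.8   5.9] z 40.4 tooly off deg 0.01 tilt 0.16 F [ 2.2 -1.1 -0.4]
```

View pics/p2.png

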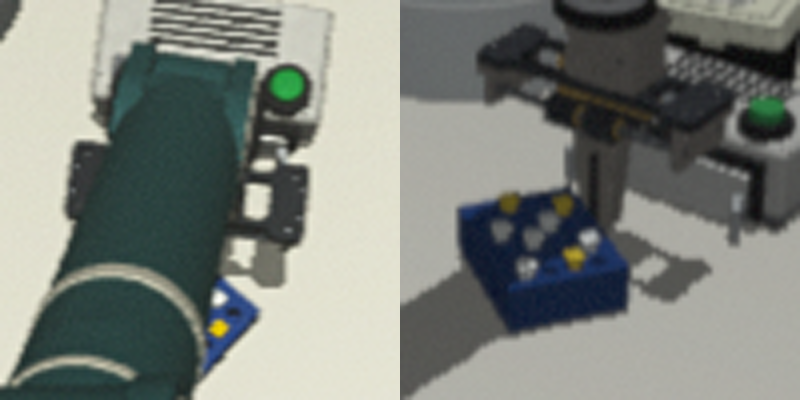

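Run:
```python
from h import *
q=[toC(plane('scene',225+(a-400)/4,145+b/4,.04)) for a,b in [(458,207),(509,290),(630,266),(574,188)]]
q=np.array(q);print(q.round(0), q.mean(0))
for i in range(4):
    d=q[(i+1)%4]-q[i]; print(np.hypot(*d).round(),np.degrees(np.arctan2(d[1],d[0])).round(1))
```

```text
[[-150.   81.]
 [-216.  -16.]
 [-141.  -66.]
 [ -77.   29.]] [-146.25894732    7.04921384]
117.0 -123.9
90.0 -33.8
114.0 55.9
90.0 144.2
```

The scene crop puts the block's top corners at (458,207), (509,290), (630,266) and (574,188). That gives a yaw of 56° and a centre of (-146,7), which is balanced, so I'll finish from the near-right end.

Request:
jog_arm([
  {"dx": -0.3, "dy": -0.4, "dz": 0, "wx": 0, "wy": 0, "wz": 0},
  {"dx": 0, "dy": 0, "dz": -1, "wx": 0, "wy": 0, "wz": 0},
  {"dx": 0, "dy": 0, "dz": -1, "wx": 0, "wy": 0, "wz": 0},
  {"dx": 0, "dy": 0, "dz": -1, "wx": 0, "wy": 0, "wz": 0},
  {"dx": 0.96, "dy": 0.12, "dz": -0.2, "wx": 0, "wy": 0, "wz": 0},
  {"dx": 0.96, "dy": 0.12, "dz": 0, "wx": 0, "wy": 0, "wz": 0},
  {"dx": 0.96, "dy": 0.12, "dz": 0, "wx": 0, "wy": 0, "wz": 0},
  {"dx": 0.96, "dy": 0.12, "dz": 0, "wx": 0, "wy": 0, "wz": 0},
])

```text
clock: 6.48
tcp_pos: [0.5215, -0.0266, 0.104]
orientation: [0.059, 0.998, -0.0, 0.0]
ft_force: [0.3, 0.2, 0.2]
finger_gap: 0.0002
grasp_force: 0.0
```

Request:
jog_arm([
  {"dx": 0.96, "dy": 0.12, "dz": 0, "wx": 0, "wy": 0, "wz": 0},
  {"dx": 0.96, "dy": 0.12, "dz": 0, "wx": 0, "wy": 0, "wz": 0},
  {"dx": 0.96, "dy": 0.12, "dz": 0, "wx": 0, "wy": 0, "wz": 0},
  {"dx": 0.96, "dy": 0.12, "dz": 0, "wx": 0, "wy": 0, "wz": 0},
  {"dx": 0.96, "dy": 0.12, "dz": 0, "wx": 0, "wy": 0, "wz": 0},
  {"dx": 0, "dy": 0, "dz": 0, "wx": 0, "wy": 0, "wz": 0},
])

```text
clock: 6.98
tcp_pos: [0.4245, -0.0027, 0.1034]
orientation: [0.058, 0.998, 0.0, -0.002]
ft_force: [-0.8, -1.2, -0.8]
finger_gap: 0.0002
grasp_force: 0.0
```

```bash
python3 -c "
from h import *;look()"
```

```text
t 6.98 tcp(ch,mm) [-243.3   18. ] z 103.4 tooly off deg -0.01 tilt 0.24 F [-0.8 -1.2 -0.8]
block ctr (-136.9,5.0) size 118 67 long-axis deg 56.0
```

Request:
jog_arm([
  {"dx": 0, "dy": 0, "dz": 1, "wx": 0, "wy": 0, "wz": 0},
  {"dx": 0, "dy": 0, "dz": 1, "wx": 0, "wy": 0, "wz": 0},
  {"dx": 0, "dy": 0, "dz": 1, "wx": 0, "wy": 0, "wz": 0},
  {"dx": -0.8, "dy": -0.55, "dz": 0.1, "wx": 0, "wy": 0, "wz": 0},
  {"dx": -0.27, "dy": -0.3, "dz": 0, "wx": 0, "wy": 0, "wz": 0},
  {"dx": -0.27, "dy": -0.3, "dz": 0, "wx": 0, "wy": 0, "wz": 0},
  {"dx": -0.28, "dy": -0.28, "dz": 0, "wx": 0, "wy": 0, "wz": 0},
  {"dx": -0.28, "dy": -0.26, "dz": 0, "wx": 0, "wy": 0, "wz": 0},
])

```text
clock: 7.7
tcp_pos: [0.4618, -0.0416, 0.0418]
orientation: [0.059, 0.998, -0.0, -0.0]
ft_force: [-3.0, 0.0, -1.4]
finger_gap: 0.0005
grasp_force: 1.4
```

Request:
jog_arm([
  {"dx": -0.3, "dy": -0.24, "dz": 0, "wx": 0, "wy": 0, "wz": 0},
  {"dx": -0.3, "dy": -0.22, "dz": 0, "wx": 0, "wy": 0, "wz": 0},
])

```text
clock: 7.87
tcp_pos: [0.4731, -0.052, 0.0419]
orientation: [0.059, 0.998, -0.0, 0.0]
ft_force: [-3.5, -1.8, -1.3]
finger_gap: 0.0004
grasp_force: 1.3
```

```bash
python3 -c "
from h import *;look()"
```

```text
t 7.87 tcp(ch,mm) [-189.4  -25.3] z 41.9 tooly off deg -0.04 tilt 0.01 F [-3.5 -1.8 -1.3]
block ctr (-110.2,51.9) size 24 61 long-axis deg 166.8
```

Request:
jog_arm([
  {"dx": -0.3, "dy": -0.15, "dz": 0, "wx": 0, "wy": 0, "wz": 0},
  {"dx": -0.3, "dy": -0.1, "dz": 0, "wx": 0, "wy": 0, "wz": 0},
])

```text
clock: 8.08
tcp_pos: [0.4825, -0.0578, 0.0417]
orientation: [0.058, 0.998, 0.0, -0.002]
ft_force: [-8.9, -2.1, 5.8]
finger_gap: 0.0003
grasp_force: 4.2
```

Run:
```python
from h import *
look()
t=viewer.get_image('top')[:,:,::-1];s=viewer.get_image('scene')[:,:,::-1]
cv2.imwrite('pics/p3.png',np.hstack([cv2.resize(t[110:210,210:310],(400,400),interpolation=cv2.INTER_CUBIC),cv2.resize(s[145:245,225:325],(400,400),interpolation=cv2.INTER_CUBIC)]))
```

```text
t 8.08 tcp(ch,mm) [-179.3  -30. ] z 41.7 tooly off deg -0.01 tilt 0.23 F [-8.9 -2.1  5.8]
block ctr (-105.7,51.7) size 28 47 long-axis deg 175.1
```

View pics/p3.png

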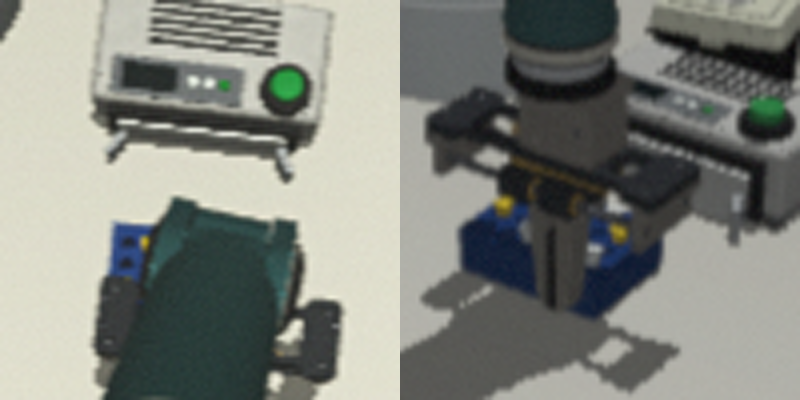

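Top crop: the block's far-left corner is at (112,225). Scene crop: its far-right corner is around (662,238). The yaw is close to square at about 85°.

Run:
```python
from h import *
print(toC(plane('top',210+112/4,110+224/4,.04)),toC(plane('scene',225+(662-400)/4,145+238/4,.04)),toC(plane('scene',225+(460-400)/4,145+232/4,.04)))
```

```text
[-83.63607076  67.21848747] [-97.21994626 -63.48296935] [-176.81856422   58.34372227]
```

Request:
jog_arm([
  {"dx": 0.8, "dy": 0, "dz": 0, "wx": 0, "wy": 0, "wz": 0},
  {"dx": 0.7, "dy": 1, "dz": 0, "wx": 0, "wy": 0, "wz": 0},
  {"dx": 0, "dy": 1, "dz": 0, "wx": 0, "wy": 0, "wz": 0},
  {"dx": 0, "dy": 1, "dz": -0.5, "wx": 0, "wy": 0, "wz": 0},
  {"dx": 0, "dy": 1, "dz": -1, "wx": 0, "wy": 0, "wz": 0},
  {"dx": 0, "dy": 1, "dz": -1, "wx": 0, "wy": 0, "wz": 0},
  {"dx": 0, "dy": 1, "dz": -0.5, "wx": 0, "wy": 0, "wz": 0},
  {"dx": 0, "dy": 1, "dz": 0, "wx": 0, "wy": 0, "wz": 0},
])

```text
clock: 8.9
tcp_pos: [0.4738, 0.0876, 0.1047]
orientation: [0.058, 0.998, 0.002, 0.004]
ft_force: [0.2, -0.1, -0.8]
finger_gap: 0.0003
grasp_force: 0.0
```

Run:
```python
from h import *
look()
t=viewer.get_image('top')[:,:,::-1];s=viewer.get_image('scene')[:,:,::-1]
cv2.imwrite('pics/p4.png',np.hstack([cv2.resize(t[110:210,210:310],(400,400),interpolation=cv2.INTER_CUBIC),cv2.resize(s[145:245,225:325],(400,400),interpolation=cv2.INTER_CUBIC)]))
```

```text
t 8.90 tcp(ch,mm) [-204.9  113.5] z 104.7 tooly off deg 0.06 tilt 0.50 F [ 0.2 -0.1 -0.8]
block ctr (-125.8,7.6) size 91 115 long-axis deg 91.3
```

View pics/p4.png

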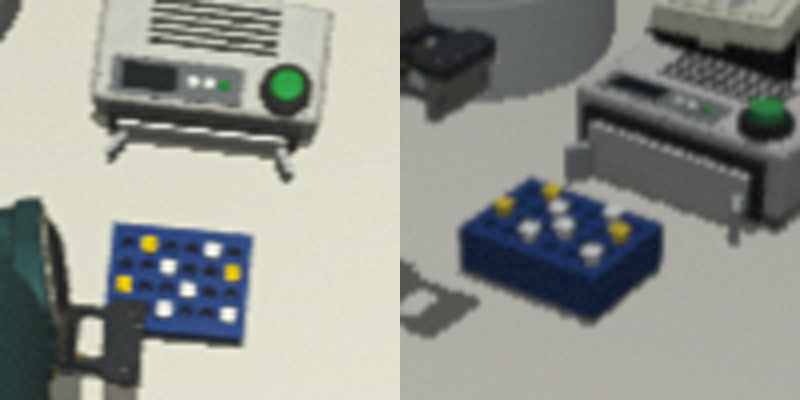

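The block is now square to within about 2°, centred at (-126, +8) in the chiller frame. I'll push it home with the broad side of the closed fingers near its middle.

Request:
jog_arm([
  {"dx": 0, "dy": -1, "dz": 0.64, "wx": 0, "wy": 0, "wz": 0},
  {"dx": 0, "dy": -1, "dz": 0.64, "wx": 0, "wy": 0, "wz": 0},
  {"dx": 0, "dy": -1, "dz": 0.64, "wx": 0, "wy": 0, "wz": 0},
  {"dx": 0, "dy": -1, "dz": 0.64, "wx": 0, "wy": 0, "wz": 0},
  {"dx": 0, "dy": -1, "dz": 0.64, "wx": 0, "wy": 0, "wz": 0},
  {"dx": -0.8, "dy": 0, "dz": 0, "wx": 0, "wy": 0, "wz": 0},
  {"dx": -0.4, "dy": 0, "dz": 0, "wx": 0, "wy": 0, "wz": 0},
  {"dx": -0.4, "dy": -0.04, "dz": 0, "wx": 0, "wy": 0, "wz": 0},
])

```text
clock: 9.72
tcp_pos: [0.4903, -0.0195, 0.0374]
orientation: [0.059, 0.998, 0.0, -0.001]
ft_force: [-8.0, 1.6, 7.2]
finger_gap: 0.0007
grasp_force: 3.9
```

Request:
jog_arm([
  {"dx": -0.35, "dy": -0.05, "dz": 0, "wx": 0, "wy": 0, "wz": 0},
  {"dx": -0.35, "dy": -0.05, "dz": 0, "wx": 0, "wy": 0, "wz": 0},
  {"dx": -0.35, "dy": -0.05, "dz": 0, "wx": 0, "wy": 0, "wz": 0},
  {"dx": -0.35, "dy": -0.05, "dz": 0, "wx": 0, "wy": 0, "wz": 0},
])

```text
clock: 10.05
tcp_pos: [0.5149, -0.0247, 0.0371]
orientation: [0.057, 0.998, 0.001, -0.004]
ft_force: [-6.6, 1.7, 1.7]
finger_gap: 0.0007
grasp_force: 3.4
```

Run:
```python
from h import *
look()
t=viewer.get_image('top')[:,:,::-1];s=viewer.get_image('scene')[:,:,::-1]
cv2.imwrite('pics/p5.png',np.hstack([cv2.resize(t[110:210,210:310],(400,400),interpolation=cv2.INTER_CUBIC),cv2.resize(s[145:245,225:325],(400,400),interpolation=cv2.INTER_CUBIC)]))
```

```text
t 10.05 tcp(ch,mm) [-151.     6.6] z 37.1 tooly off deg 0.11 tilt 0.43 F [-6.6  1.7  1.7]
block ctr (-98.0,-49.6) size 8 84 long-axis deg 177.6
```

View pics/p5.png

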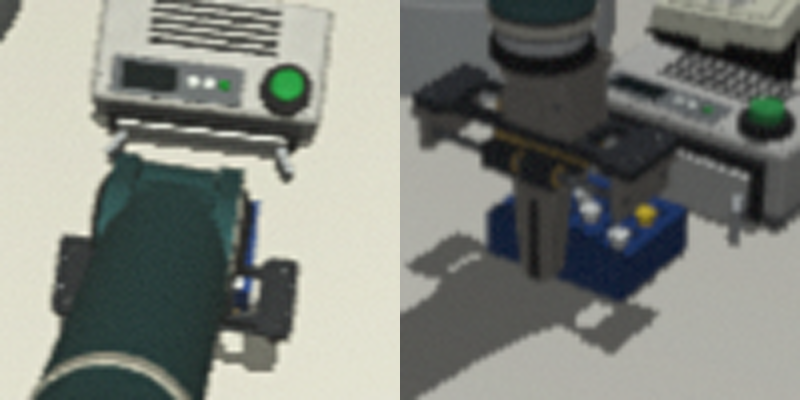

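Request:
jog_arm([
  {"dx": -0.35, "dy": -0.06, "dz": 0, "wx": 0, "wy": 0, "wz": 0},
  {"dx": -0.35, "dy": -0.06, "dz": 0, "wx": 0, "wy": 0, "wz": 0},
  {"dx": -0.35, "dy": -0.04, "dz": 0, "wx": 0, "wy": 0, "wz": 0},
  {"dx": -0.35, "dy": -0.04, "dz": 0, "wx": 0, "wy": 0, "wz": 0},
  {"dx": -0.3, "dy": 0, "dz": 0, "wx": 0, "wy": 0, "wz": 0},
  {"dx": -0.25, "dy": 0, "dz": 0, "wx": 0, "wy": 0, "wz": 0},
  {"dx": -0.2, "dy": 0, "dz": 0, "wx": 0, "wy": 0, "wz": 0},
])

```text
clock: 10.78
tcp_pos: [0.5582, -0.0343, 0.0372]
orientation: [0.058, 0.998, 0.0, -0.003]
ft_force: [-7.1, 0.5, 4.6]
finger_gap: 0.0005
grasp_force: 4.1
```

```bash
python3 -c "
from h import *;look()"
```

```text
t 10.78 tcp(ch,mm) [-106.9    2.2] z 37.2 tooly off deg 0.04 tilt 0.29 F [-7.1  0.5  4.6]
block ctr (-53.4,-54.4) size 6 88 long-axis deg 176.6
```

Request:
jog_arm([
  {"dx": -0.15, "dy": 0, "dz": 0, "wx": 0, "wy": 0, "wz": 0},
  {"dx": -0.1, "dy": 0, "dz": 0, "wx": 0, "wy": 0, "wz": 0},
  {"dx": -0.1, "dy": 0, "dz": 0, "wx": 0, "wy": 0, "wz": 0},
])

```text
clock: 11.08
tcp_pos: [0.5649, -0.0351, 0.0372]
orientation: [0.058, 0.998, 0.0, -0.002]
ft_force: [-7.0, 0.8, 2.1]
finger_gap: 0.0006
grasp_force: 3.5
```

```bash
python3 -c "
from h import *;look()"
```

```text
t 11.08 tcp(ch,mm) [-100.2    2.1] z 37.2 tooly off deg 0.04 tilt 0.29 F [-7.   0.8  2.1]
block ctr (-46.2,-53.6) size 8 89 long-axis deg 178.4
```

Request:
jog_arm([
  {"dx": -0.1, "dy": 0, "dz": 0, "wx": 0, "wy": 0, "wz": 0},
  {"dx": -0.1, "dy": 0, "dz": 0, "wx": 0, "wy": 0, "wz": 0},
])

```text
clock: 11.3
tcp_pos: [0.5684, -0.0356, 0.0372]
orientation: [0.058, 0.998, 0.0, -0.003]
ft_force: [-7.7, 1.3, 3.2]
finger_gap: 0.0004
grasp_force: 3.9
```

Request:
jog_arm([
  {"dx": -0.1, "dy": 0, "dz": 0, "wx": 0, "wy": 0, "wz": 0},
])

```text
clock: 11.38
tcp_pos: [0.5688, -0.0356, 0.0371]
orientation: [0.058, 0.998, 0.0, -0.005]
ft_force: [-17.5, 1.9, 14.1]
finger_gap: 0.0007
grasp_force: 8.5
```

Request:
jog_arm([
  {"dx": -0.06, "dy": 0, "dz": 0, "wx": 0, "wy": 0, "wz": 0},
  {"dx": 0, "dy": 0, "dz": 0, "wx": 0, "wy": 0, "wz": 0},
])

```text
clock: 11.55
tcp_pos: [0.5689, -0.0356, 0.0371]
orientation: [0.058, 0.998, 0.001, -0.006]
ft_force: [-15.2, 1.2, 11.6]
finger_gap: -0.0
grasp_force: 8.0
```

Request:
jog_arm([
  {"dx": 0.3, "dy": 0, "dz": 0, "wx": 0, "wy": 0, "wz": 0},
  {"dx": 0.8, "dy": 0, "dz": 0, "wx": 0, "wy": 0, "wz": 0},
  {"dx": 0.5, "dy": 0.8, "dz": -0.5, "wx": 0, "wy": 0, "wz": 0},
  {"dx": 0, "dy": 1, "dz": -1, "wx": 0, "wy": 0, "wz": 0},
  {"dx": 0, "dy": 1, "dz": -1, "wx": 0, "wy": 0, "wz": 0},
  {"dx": 0, "dy": 1, "dz": -1, "wx": 0, "wy": 0, "wz": 0},
  {"dx": 0, "dy": 1, "dz": -0.5, "wx": 0, "wy": 0, "wz": 0},
  {"dx": 0, "dy": 1, "dz": 0, "wx": 0, "wy": 0, "wz": 0},
])

```text
clock: 12.22
tcp_pos: [0.5592, 0.0839, 0.1211]
orientation: [0.058, 0.998, 0.001, 0.004]
ft_force: [-0.1, 0.7, 0.0]
finger_gap: 0.0004
grasp_force: 0.0
```

Run:
```python
from h import *
look()
t=viewer.get_image('top')[:,:,::-1];s=viewer.get_image('scene')[:,:,::-1]
cv2.imwrite('pics/p6.png',np.hstack([cv2.resize(t[115:180,220:300],(480,390),interpolation=cv2.INTER_CUBIC),cv2.resize(s[150:230,255:320],(317,390),interpolation=cv2.INTER_CUBIC)]))
```

```text
t 12.22 tcp(ch,mm) [-119.6  119.7] z 121.1 tooly off deg 0.01 tilt 0.50 F [-0.1  0.7  0. ]
block ctr (-43.8,1.2) size 93 118 long-axis deg 90.1
```

View pics/p6.png

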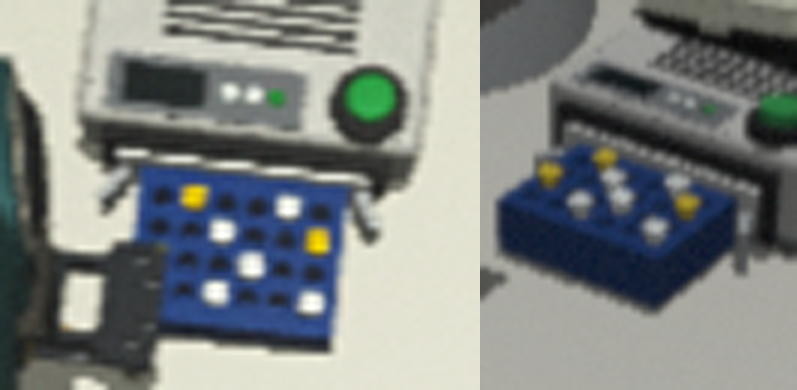

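The block is docked: centre (-44,+1), yaw 90.1°. The crop shows an even plate strip from (115,152) to (350,185). Next I'll go to the button.

Request:
jog_arm([
  {"dx": 0, "dy": 0, "dz": -1, "wx": 0, "wy": 0, "wz": 0},
  {"dx": 0, "dy": 0, "dz": -0.3, "wx": 0, "wy": 0, "wz": 0},
  {"dx": -0.81, "dy": -0.91, "dz": 0, "wx": 0, "wy": 0, "wz": 0},
  {"dx": -0.81, "dy": -0.91, "dz": 0, "wx": 0, "wy": 0, "wz": 0},
  {"dx": -0.81, "dy": -0.91, "dz": 0, "wx": 0, "wy": 0, "wz": 0},
  {"dx": -0.81, "dy": -0.91, "dz": 0, "wx": 0, "wy": 0, "wz": 0},
  {"dx": -0.81, "dy": -0.91, "dz": 0, "wx": 0, "wy": 0, "wz": 0},
  {"dx": -0.81, "dy": -0.91, "dz": 0, "wx": 0, "wy": 0, "wz": 0},
])

```text
clock: 13.03
tcp_pos: [0.6406, -0.0402, 0.1435]
orientation: [0.059, 0.998, -0.0, 0.0]
ft_force: [-0.7, -0.1, 0.2]
finger_gap: 0.0006
grasp_force: 0.0
```

Request:
jog_arm([
  {"dx": -0.81, "dy": -0.91, "dz": 0, "wx": 0, "wy": 0, "wz": 0},
  {"dx": -0.81, "dy": -0.91, "dz": 0, "wx": 0, "wy": 0, "wz": 0},
  {"dx": -0.81, "dy": -0.91, "dz": 0, "wx": 0, "wy": 0, "wz": 0},
  {"dx": -0.81, "dy": -0.91, "dz": 0, "wx": 0, "wy": 0, "wz": 0},
  {"dx": 0, "dy": 0, "dz": 0, "wx": 0, "wy": 0, "wz": 0},
  {"dx": 0, "dy": 0, "dz": 0, "wx": 0, "wy": 0, "wz": 0},
])

```text
clock: 13.53
tcp_pos: [0.6955, -0.1206, 0.1429]
orientation: [0.06, 0.998, -0.001, -0.0]
ft_force: [0.3, -1.0, -0.4]
finger_gap: 0.0003
grasp_force: 0.0
```

```bash
python3 -c "
from h import *;st()"
```

```text
t 13.53 tcp(ch,mm) [ 39.6 -67.5] z 142.9 tooly off deg -0.24 tilt 0.08 F [ 0.3 -1.  -0.4]
```

Request:
jog_arm([
  {"dx": -0.15, "dy": 0.25, "dz": 0.5, "wx": 0, "wy": 0, "wz": 0.06},
  {"dx": 0, "dy": 0, "dz": 0.6, "wx": 0, "wy": 0, "wz": 0},
  {"dx": 0, "dy": 0, "dz": 0.25, "wx": 0, "wy": 0, "wz": 0},
  {"dx": 0, "dy": 0, "dz": 0.15, "wx": 0, "wy": 0, "wz": 0},
  {"dx": 0, "dy": 0, "dz": 0.1, "wx": 0, "wy": 0, "wz": 0},
  {"dx": 0, "dy": 0, "dz": 0.08, "wx": 0, "wy": 0, "wz": 0},
  {"dx": 0, "dy": 0, "dz": 0, "wx": 0, "wy": 0, "wz": 0},
])

```text
clock: 14.12
tcp_pos: [0.6988, -0.1104, 0.1114]
orientation: [0.06, 0.998, 0.001, -0.001]
ft_force: [-5.7, 4.6, 10.0]
finger_gap: 0.0006
grasp_force: 5.1
```

```bash
python3 -c "
from h import *;st()"
```

```text
t 14.12 tcp(ch,mm) [ 41.7 -57. ] z 111.4 tooly off deg -0.16 tilt 0.19 F [-5.7  4.6 10. ]
```

Request:
jog_arm([
  {"dx": 0, "dy": 0, "dz": 0.1, "wx": 0, "wy": 0, "wz": 0},
  {"dx": 0, "dy": 0, "dz": 0, "wx": 0, "wy": 0, "wz": 0},
])

```text
clock: 14.28
tcp_pos: [0.6989, -0.1104, 0.1113]
orientation: [0.06, 0.998, 0.002, -0.001]
ft_force: [-9.2, 5.1, 19.2]
finger_gap: 0.0005
grasp_force: 9.6
```

Run:
```python
from h import *
st()
s=viewer.get_image('scene')[:,:,::-1]
cv2.imwrite('pics/p7.png',cv2.resize(s[140:215,270:345],(600,600),interpolation=cv2.INTER_CUBIC))
```

```text
t 14.28 tcp(ch,mm) [ 41.7 -57. ] z 111.3 tooly off deg -0.16 tilt 0.20 F [-9.2  5.1 19.2]
```

View pics/p7.png

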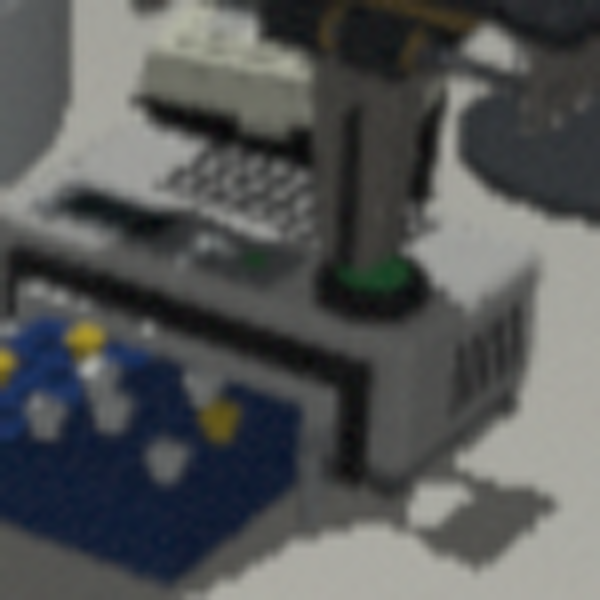

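In the crop the fingers are on the button, slightly rear-left of its centre (fingers end at (365,255), green centre at (375,278)). The stop feels stiff. I'll lift, recentre and press stepwise, to be sure the travel is the button's own.

Request:
jog_arm([
  {"dx": 0, "dy": 0, "dz": -0.5, "wx": 0, "wy": 0, "wz": 0},
  {"dx": 0.15, "dy": -0.3, "dz": -0.2, "wx": 0, "wy": 0, "wz": 0},
  {"dx": 0, "dy": 0, "dz": 0, "wx": 0, "wy": 0, "wz": 0},
])

```text
clock: 14.58
tcp_pos: [0.6955, -0.1204, 0.1232]
orientation: [0.061, 0.998, -0.001, 0.001]
ft_force: [-0.1, -0.4, 0.5]
finger_gap: 0.0004
grasp_force: 0.0
```

Run:
```python
from h import *
st()
s=viewer.get_image('scene')[:,:,::-1]
cv2.imwrite('pics/p8.png',cv2.resize(s[140:215,270:345],(600,600),interpolation=cv2.INTER_CUBIC))
```

```text
t 14.58 tcp(ch,mm) [ 39.5 -67.4] z 123.2 tooly off deg -0.31 tilt 0.15 F [-0.1 -0.4  0.5]
```

View pics/p8.png

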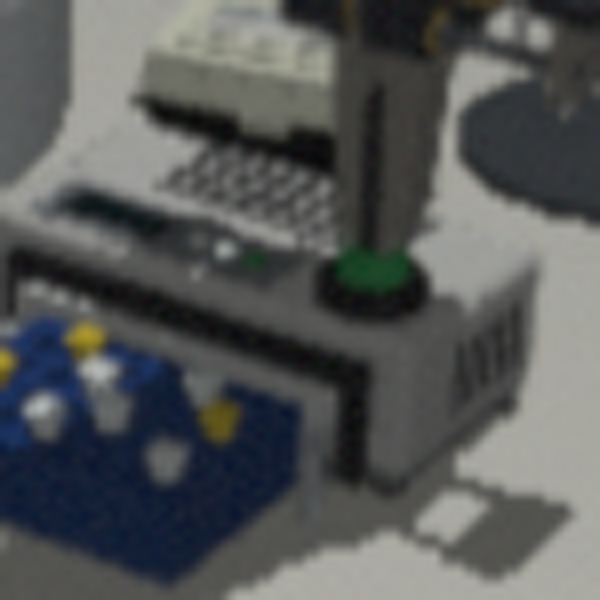

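The button has sprung back up: its green top is at y≈252, against about 262 while pressed. So the first press did move it. One centred press will confirm full travel.

Request:
jog_arm([
  {"dx": 0, "dy": 0.18, "dz": 0.25, "wx": 0, "wy": 0, "wz": 0.08},
  {"dx": 0, "dy": 0, "dz": 0.2, "wx": 0, "wy": 0, "wz": 0},
  {"dx": 0, "dy": 0, "dz": 0, "wx": 0, "wy": 0, "wz": 0},
])

```text
clock: 14.88
tcp_pos: [0.6961, -0.115, 0.1119]
orientation: [0.063, 0.998, -0.0, -0.0]
ft_force: [-0.5, -1.3, 3.9]
finger_gap: 0.0002
grasp_force: 2.3
```

Request:
jog_arm([
  {"dx": 0, "dy": 0, "dz": 0.12, "wx": 0, "wy": 0, "wz": 0},
])

```text
clock: 14.97
tcp_pos: [0.6963, -0.115, 0.1112]
orientation: [0.063, 0.998, -0.0, -0.0]
ft_force: [-7.0, 0.7, 23.3]
finger_gap: 0.0001
grasp_force: 11.9
```

Request:
jog_arm([
  {"dx": 0, "dy": 0, "dz": 0.12, "wx": 0, "wy": 0, "wz": 0},
  {"dx": 0, "dy": 0, "dz": 0, "wx": 0, "wy": 0, "wz": 0},
])

```text
clock: 15.13
tcp_pos: [0.6963, -0.115, 0.1113]
orientation: [0.063, 0.998, 0.0, 0.0]
ft_force: [-6.7, 0.6, 19.0]
finger_gap: 0.0006
grasp_force: 10.0
```

At 0.1119 the force was 3.9 N (the spring), then it met a hard stop: the button went fully down. Now I'll lift clear.

Request:
jog_arm([
  {"dx": 0, "dy": 0, "dz": -0.6, "wx": 0, "wy": 0, "wz": 0},
  {"dx": 0, "dy": 0, "dz": -1, "wx": 0, "wy": 0, "wz": 0},
  {"dx": 0, "dy": 0, "dz": -1, "wx": 0, "wy": 0, "wz": 0},
  {"dx": 0.6, "dy": 0.9, "dz": -0.8, "wx": 0, "wy": 0, "wz": 0},
  {"dx": 0.8, "dy": 0.9, "dz": 0, "wx": 0, "wy": 0, "wz": 0},
  {"dx": 0.8, "dy": 0.9, "dz": 0, "wx": 0, "wy": 0, "wz": 0},
  {"dx": 0.8, "dy": 0.9, "dz": 0, "wx": 0, "wy": 0, "wz": 0},
  {"dx": 0.8, "dy": 0.9, "dz": 0, "wx": 0, "wy": 0, "wz": 0},
])

```text
clock: 15.8
tcp_pos: [0.6308, -0.0145, 0.1754]
orientation: [0.063, 0.998, 0.0, -0.001]
ft_force: [-0.1, 0.5, -0.6]
finger_gap: 0.0003
grasp_force: 0.0
```

Request:
jog_arm([
  {"dx": 0.8, "dy": 0.9, "dz": 0, "wx": 0, "wy": 0, "wz": 0},
  {"dx": 0.8, "dy": 0.9, "dz": 0, "wx": 0, "wy": 0, "wz": 0},
  {"dx": 0.8, "dy": 0.9, "dz": 0, "wx": 0, "wy": 0, "wz": 0},
  {"dx": 0.8, "dy": 0.9, "dz": 0, "wx": 0, "wy": 0, "wz": 0},
  {"dx": 0.4, "dy": 0.5, "dz": 0, "wx": 0, "wy": 0, "wz": 0},
  {"dx": 0, "dy": 0, "dz": 0, "wx": 0, "wy": 0, "wz": 0},
  {"dx": 0, "dy": 0, "dz": 0, "wx": 0, "wy": 0, "wz": 0},
  {"dx": 0, "dy": 0, "dz": 0, "wx": 0, "wy": 0, "wz": 0},
])

```text
clock: 16.47
tcp_pos: [0.5718, 0.0731, 0.1762]
orientation: [0.064, 0.998, -0.0, 0.0]
ft_force: [-0.3, -0.5, 0.2]
finger_gap: 0.0002
grasp_force: 0.0
```

```bash
python3 -c "
from h import *;look()"
```

```text
t 16.47 tcp(ch,mm) [-105.9  110.4] z 176.2 tooly off deg -0.65 tilt 0.06 F [-0.3 -0.5  0.2]
block ctr (-43.8,1.2) size 93 118 long-axis deg 90.1
```

```bash
python3 -c "
from bench import ticket
print(ticket.close_job())"
```

```text
the job is handed in; nothing more can be done
None
```

The block is docked between the guides with its long side against the cold plate (last image: square within 0.1°, about 1 mm off centre). I pressed the start button twice: the first press was off-centre, so I repeated it centred, fully down both times. I saw it spring back after the first press but took no picture after the second. I handed the job in at about 16.5 s with the arm clear.

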